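# Proof-load a glued stick joint with the spring balance

## Robot

A 6-joint arm with a two-finger parallel gripper is mounted at the origin on the work surface. World frame = base frame: x ahead of the robot, y to its left, z up, the work surface at z = 0. Lengths are in mm, angles in rad, forces in N, time in s.
With the tool pointing down it reaches from about 375 to 975 mm from the base axis. Payload 3.8 kg.
Tool frame: the origin (TCP) lies on the mounting face of the last link; the fingertips stand 173 mm ahead of it and the grasp point (between the pads) lies 155 mm ahead of it; y points along the fingers, z is the direction in which the jaws open and shut, and the axes are right-handed (so a half turn about y gives the same grasp; the last joint's range is limited). The gripper opens to 85 mm and grips with 20 to 120 N. Pads are 22 mm wide; open, the fingers measure 114 mm over their backs; the gripper's body (76 mm by 85 mm) begins 54 mm behind the grasp point. The pads swing forward as they close: fully open they stand 13 mm farther back than shut.
Start: joints at [1.134, 0.264, 1.604, -0, 1.274, -0.037], TCP at [262.731, 621.765, 404.68] pointing down, gripper open.
Joint ranges: [-2.63, 2.63], [-0.94, 2.18], [0.31, 2.57], [-1.31, 4.45], [0, 2.66], [-2.55, 2.55]. Speed limits (rad/s): [2.57, 2.57, 3.14, 3.14, 3.14, 3.14].

## Interface

Orientations are given as a unit quaternion [w, x, y, z].
In Python, from rig import r gives the robot as it stands.
- The arm moves only by the shell command python3 -m handwheel 'ROWS' [FORCE]. ROWS is JSON, a list of rows, each a list of 5 numbers: the shift along the tool's x, y, z normalised to -1 to 1, where 1 is 0.12 m, then the turn about the tool's y normalised to -1 to 1, where 1 is pi/2 rad, then the closure, from -1 (fully open) to 1 (shut). In form: [[dx, dy, dz, turn, claw], ...]. A call has 1 to 12 rows; each row is the pose to reach, as a shift and turn from the pose commanded when the call began, along the tool's axes at that moment; what a row does not reach only later rows make up. A row lasts 1/10 s, in which the tool goes at most 50 mm and 8.59 degrees, less where a joint would pass 70% of its speed; a pose out of reach is approached as far as the arm can. A call with a number of a shift or a turn outside -1 to 1 is refused whole. A call with a gripper value outside its range is refused whole. The fingers move at their own pace and stop on an object; FORCE is the grip in N (left out, the last holds). Time passes only in rows, so rows that repeat a pose let the fingers close. It gives the time, the measured TCP pose, the force and the opening at its end, in the units of the state.
- r.get_state(): the state, without advancing time (a new reading comes with each control period).
- r.get_image(name): name is "scene" or "top"; returns the picture (400x640x3 uint8, red, green, blue); there is no depth.
- r.camera_model(name): a dict with "fx", "fy", "cx", "cy" (pixels), "D" ([k1, k2, p1, p2, k3] as OpenCV has them; the pictures are not rectified), "world_to_cam" (4x4, takes a point from world to camera coordinates). Camera axes: x right, y up, looking along -z (the intrinsics and any distortion apply to the point x, -y, -z); pixel columns grow to the right and rows downward; lengths in mm; the calibration is good to about 2 mm. A picture is of the moment at which its call begins. camera_model takes no time and is no camera call.
- r.hand_in(): hands the job in, once; it reports no verdict.
Trained networks look in the newest picture that a camera, given by its name, has taken for a name from the list of things; names that differ only in an ending like _2 or _b are one class to them, and where a whole thing is asked for, a point or a joint stands for the part that bears it (a point fixed in the world has none). Each returns a list of dicts, best first, with "confidence" (0 to 1); they miss things now and then, are a little off and sometimes report something else, mostly with a low value. They report only what shows in the picture. A call takes as long as a camera call. They do not tell look-alikes from the thing itself.
- r.search_frame(thing, camera): "at" ([x, y, z] in mm, in the coordinates of the camera as it stood for that picture, good to about 4 mm: the middle of the surface that is visible of it).
- r.mark_of(thing, camera): "at" ([x, y, z] in mm, in the coordinates of the camera as it stood for that picture, good to about 4 mm: a listed point, or the origin of a listed thing).
The state is a dict: "time_s": time; "joint_pos": joint angles; "joint_velocities": joint speeds; "joint_torque": joint torques, N m; "ee_pos": TCP position; "ee_rot": TCP orientation; "contact_force": force on the tool from outside, world axes, zero at the start; "wrist_torque": the same for the moment, N m; "finger_gap": opening from 0.0 (shut) to 1.0 (fully open).
Only numpy, scipy, OpenCV 4.12 (cv2) and the standard library are available. Lean on these libraries where they do the work, as an engineer would, in place of code of your own. Each camera call takes 0.05 s, during which the arm holds its last target.

## Task

A glued craft-stick test piece lies ready in the pull-test jig: push the toggle clamp's handle all the way down so that its rubber foot holds the test piece. Then take the long slim spring balance, drop the loop of its rod over the bolt of the test piece and pull away from the clamp, straight in line with the test piece, level and clear of the board and the bench, until the broad black ring has just come out of the tube. Finish while holding it there at that pull, do not let go, and leave the other things on the bench where they are.

Things in the scene. Friction and masses are not known exactly. Their poses are not given: they have to be found in the camera images.
- jig: The pull-test jig, fixed to the bench: brown hardboard base 90 mm wide, 15 mm thick. Origin on the bench under the middle of the test piece, z up, x along the board from clamp to bolt, the way to pull; the board runs from x = -150 to +90 mm. A steel toggle clamp stands at x = -139 to -87 mm, 70 mm high when shut. Two dowels at x = -43, y = -16 and +16 mm stop the test piece's cross stick.
- handle_pivot (a point): The pivot of the clamp's handle, at (-122, 0, 50) mm in the jig's frame; the handle swings about the jig's y axis.
- clamp_handle (a joint): Angle of the clamp handle in rad: 0 = all the way down, clamped; at the start it is raised by 0.75 to 1.1. It stays where it is left (0.25 N m of friction; about 4 to 8 N at the grip moves it down) and stops hard at 0. The rubber foot comes down with the handle, meets the test piece at about 0.012 and squeezes it from there on.
- handle_end (a point): A point on the centre line of the handle's grey grip, 18 mm from its round end, 86 mm from the pivot. The grip is round, 16 mm in diameter, 81 mm long. With the handle down this point is at (-207, 0, 61) mm in the jig's frame; raised by angle a it has turned by a about the pivot, up and towards the bolt.
- clamp_arm: The clamp's steel arm with the rubber foot (13 mm across) that bears on the test piece's cross stick at x = -56 mm of the jig. Origin at the arm's pivot, (-102, 0, 50) mm in the jig's frame.
- coupon: The test piece, loose, lying in the jig along its x axis: two craft sticks 18 mm wide, 3 mm thick, lapped and glued, 140 mm long in all, with a cross stick 72 mm long behind the dowels and a steel bolt standing up at the other end. Origin at its underside, near the middle; x points to the bolt. It has 1 to 4 mm of slack before the cross stick meets the dowels.
- bolt (a point): The middle height of the bolt's free shank, 55 mm along x and 22 mm above the test piece's underside. The bolt is 6 mm in diameter, its top is 14 mm above this point; a nut of 12 mm diameter reaches up to 12 mm below this point; the top of the sticks is 16 mm below it.
- tube (a point): Centre of the long slim spring balance's tube, on its axis, 14 mm above the bench as it lies; x points to the rod and its loop. Aluminium tube of 24 mm diameter, square black 28 mm collars at both ends, 156 mm long with them, 126 mm of plain tube between; about 140 g in all. The rod pulls with 1.0 N plus 0.125 N per mm out: 8.5 N at the mark.
- balance: The same spring balance; origin 14 mm below the centre of the tube, at the underside of the collars, same axes. A small hanging ring at the rear reaches to x = -105 mm.
- balance_rod (a joint): How far the rod is pulled out of the tube, in m: 0 = at rest, 0.085 = stop. The white rod, 14 mm in diameter, has thin black rings every 10 mm and one broad black ring 5 mm wide; the rear edge of the broad ring reaches the tube mouth at 0.060. All rings are hidden in the tube at rest.
- loop (a point): Centre of the flat steel loop at the end of the rod: 19 mm inner and 27 mm outer diameter, 4 mm wire, lying level as the balance lies (its plane is the balance's x-y plane). On the tube's axis, 115.5 mm from the tube's centre at rest, moving out with the rod.
- stout_balance: A second spring balance that is not used: short and stout, tube 34 mm across and 103 mm long with its collars, 160 mm in all, with an open hook; it may lie where the long one might. Origin at its underside. A bystander: leave it.
- glue_gun: White hot-glue gun standing on its grip and wire foot, 215 mm long, 125 mm high. Origin at its underside. A bystander: leave it.
- glue_bottle: White glue bottle, 54 mm across, 150 mm high. Origin at its underside. A bystander: leave it.
- tape_roll: Roll of masking tape lying flat, 100 mm across, 24 mm high. Origin at its underside. A bystander: leave it.
- c_clamp: Small grey C-clamp lying flat, 105 x 70 mm, 17 mm high. Origin at its underside. A bystander: leave it.
- stick_tray: Cardboard tray of loose craft sticks, 130 x 190 mm, 32 mm high. Origin at its underside. A bystander: leave it.
Not all that is in view belongs to the job. What is shaped like the coupon but pink is not meant. What is shaped like the balance but purple is not meant.

How it is judged:
By the outcome, as a careful person would: the job done as asked, in the order asked, and still so for the second after the job is handed in, while the arm keeps its last pose, push and grip.
It also fails if it takes over 54 s, if anything falls off the work surface, if the arm or the gripper's body presses on something with over 40 N, if the wrist force passes 120 N, or if a joint passes its speed limit or range.

## Working session

There is one attempt and no reset: what is moved stays moved. The work goes in short steps, Python scripts to look and compute and a shell command to move; the robot and the scene stay as the last step left them, time stands still between calls to the robot, and variables do not carry over. Pictures are saved under pics/ and viewed, and the job is handed in when it is done.

```bash
ls; mkdir -p pics; cat > h.py <<'E'
from rig import r
import numpy as np, cv2
from scipy.spatial.transform import Rotation as R
def q2R(q): return R.from_quat([q[1],q[2],q[3],q[0]]).as_matrix()
def c2w(p,cam):
    T=np.linalg.inv(np.array(r.camera_model(cam)["world_to_cam"])); return (T@np.r_[p,1])[:3]
def proj(P,cam):
    m=r.camera_model(cam);p=(np.array(m["world_to_cam"])@np.r_[P,1])[:3]*[1,-1,-1]
    K=np.array([[m["fx"],0,m["cx"]],[0,m["fy"],m["cy"]],[0,0,1]])
    return cv2.projectPoints(p.reshape(1,1,3),np.zeros(3),np.zeros(3),K,np.array(m["D"],float))[0].ravel()
def unproj(uv,z,cam):
    m=r.camera_model(cam);K=np.array([[m["fx"],0,m["cx"]],[0,m["fy"],m["cy"]],[0,0,1]])
    n=cv2.undistortPoints(np.array(uv,float).reshape(1,1,2),K,np.array(m["D"],float)).ravel()
    T=np.linalg.inv(np.array(m["world_to_cam"]));o=T[:3,3];d=T[:3,:3]@np.array([n[0],-n[1],-1])
    return o+d*(z-o[2])/d[2]
def st():
    s=r.get_state();M=q2R(s["ee_rot"]);p=np.array(s["ee_pos"])
    return s,p,M
def grab(cam,name):
    im=r.get_image(cam);cv2.imwrite("pics/"+name,im[:,:,::-1]);return im
E
python3 - <<'E'
from h import *
for c in("scene","top"): grab(c,c+"0.png")
s,p,M=st();print(s);print(M)
for c in("scene","top"):
    T=np.linalg.inv(np.array(r.camera_model(c)["world_to_cam"]));print(c,T[:3,3],-T[:3,2],r.camera_model(c)["fx"])
for t in["handle_end","handle_pivot","bolt","tube","loop","coupon","balance","jig","stout_balance"]:
  for c in("scene","top"):
    for d in r.mark_of(t,c)[:3]: 
      w=c2w(d["at"],c);print(t,c,round(d["confidence"],2),w.round(),proj(w,c).round())
E
```

```text
pics
{'time_s': 0.1, 'joint_pos': array([ 1.13410795e+00,  2.64658281e-01,  1.60526531e+00,  1.81366601e-05,
        1.27369866e+00, -3.69014907e-02]), 'joint_velocities': array([ 0.00186125, -0.00104279, -0.0034646 ,  0.00028796,  0.00027823,
        0.00013875]), 'joint_torque': array([ 9.75652874e-04, -5.16703963e+01, -3.68592918e+01,  8.67372751e-05,
        6.21595042e-03,  2.44041655e-05]), 'ee_pos': array([262.58905979, 621.48158634, 403.48427755]), 'ee_rot': array([-0.69232985,  0.69372207, -0.14058265,  0.14023407]), 'contact_force': array([ 0.42126439,  0.00858032, -0.737609  ]), 'wrist_torque': array([-0.02898298, -0.01320289,  0.00833717]), 'finger_gap': 0.9991315971588162}
[[ 9.21141851e-01 -8.74113127e-04  3.89226060e-01]
 [-3.89227031e-01 -1.83179680e-03  9.21140034e-01]
 [-9.21975429e-05 -9.99997940e-01 -2.02757315e-03]]
scene [1230.93744081  255.58922305 1202.35374865] [-0.54985797 -0.15737226 -0.82029884] 452.91005145855695
top [ 285.21908343   41.01955905 1470.07500292] [ 0.1384819  -0.00184931 -0.99036324] 413.9286288273764
handle_end scene 0.68 [ 475. -240.  119.
[... 1106 characters left out ...]
.83 [342. 107.  -2.] [304. 245.]
coupon top 0.61 [ 293. -162.   -0.] [380. 259.]
coupon top 0.58 [483. -67.  14.] [353. 205.]
balance scene 0.67 [657. -44.   2.] [278. 254.]
balance scene 0.62 [ 204. -398.    2.] [227. 124.]
balance scene 0.37 [ 568. -423.    1.] [176. 202.]
balance top 0.72 [651. -43.  -0.] [346. 160.]
balance top 0.65 [ 207. -385.   -1.] [443. 284.]
balance top 0.54 [540. 508.   0.] [194. 189.]
jig scene 0.86 [487. -69.   1.] [288. 207.]
jig scene 0.43 [ 716. -334.    1.] [180. 248.]
jig top 0.62 [ 640. -155.   15.] [377. 162.]
jig top 0.55 [486. -69.  -1.] [353. 205.]
stout_balance scene 0.59 [484. -70.  12.] [288. 204.]
stout_balance top 0.77 [646. 189.   1.] [282. 161.]
```

View pics/scene0.png

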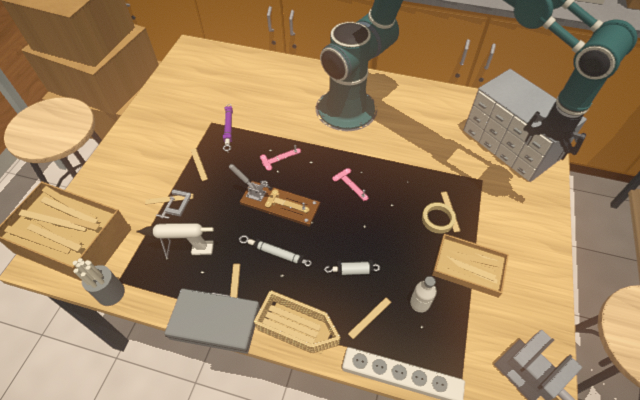

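View pics/top0.png

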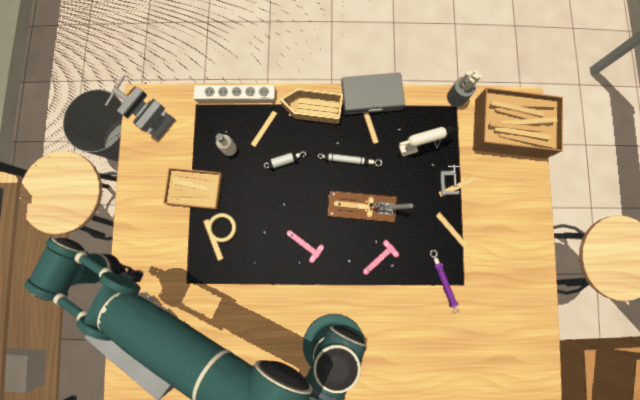

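```bash
python3 - <<'E'
import cv2
a=cv2.imread("pics/scene0.png")[120:280,170:370];b=cv2.imread("pics/top0.png")[130:290,270:470]
cv2.imwrite("pics/s0z.png",cv2.resize(a,None,fx=4,fy=3.75,interpolation=2)[:600])
cv2.imwrite("pics/t0z.png",cv2.resize(b,None,fx=4,fy=3.75,interpolation=2)[:600])
E
```

```text
(no output)
```

View pics/s0z.png

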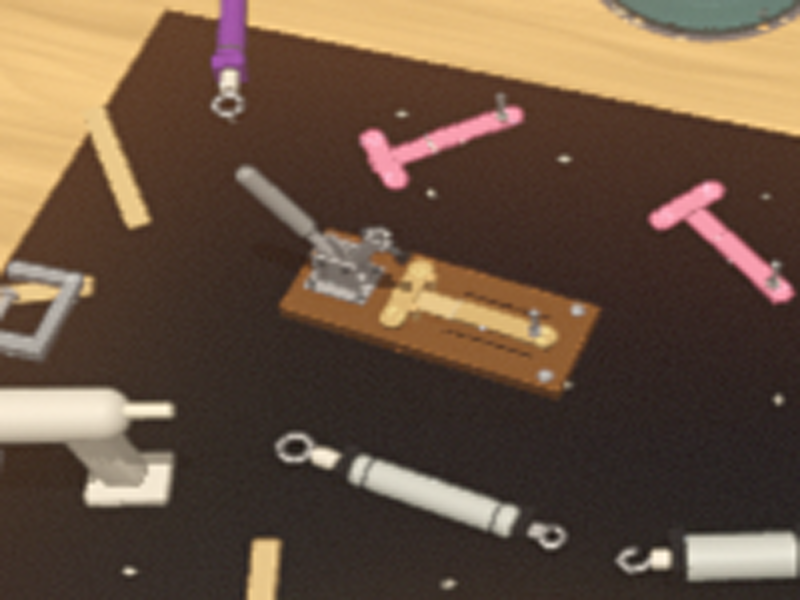

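View pics/t0z.png

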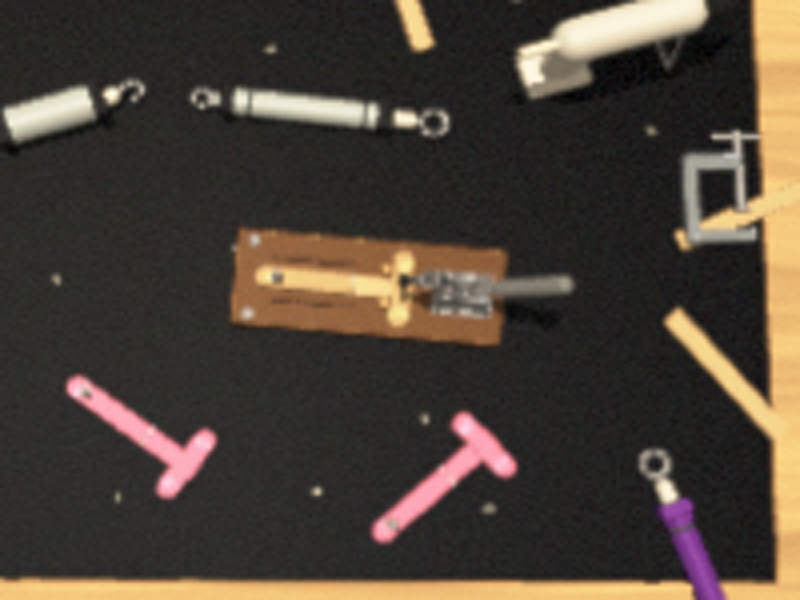

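The top and scene views agree. The jig is at about (486,-69) and its x axis points near world +y. The clamp handle is raised, with its end at top pixel (409,207). The long grey balance is at top (346,160) with its loop at (377,162), pointing towards -y. The purple and pink look-alikes are elsewhere. Next I'll refine the geometry from board corners and edges.

```bash
cat >> h.py <<'E'
def go(target,yaw_z=None):
    """tool-frame normalised shift to bring TCP to target; yaw_z = world xy direction wanted for tool z"""
    s,p,M=st();d=M.T@(np.array(target)-p)/120
    t=None
    if yaw_z is not None:
        v=M.T@np.r_[yaw_z,0]; t=np.arctan2(v[0],v[2])  # rot about y by t takes z to (sin t,0,cos t)
        if t>np.pi/2:t-=np.pi
        if t<-np.pi/2:t+=np.pi
        t=t/(np.pi/2)
    return d.round(3),t
E
python3 - <<'E'
from h import *
co=[(238,230),(508,250),(500,345),(232,323)]
W=[unproj((270+u/4,130+v/3.75),15,"top") for u,v in co]
for w in W: print(w.round(1))
W=np.array(W);print("c",W.mean(0)) 
d=(W[0]-W[1])+(W[3]-W[2]);print("axis",np.degrees(np.arctan2(d[1],d[0])),np.linalg.norm(W[0]-W[1]),np.linalg.norm(W[1]-W[2]))
co=[(601,308),(561,396),(281,308),(330,232)]
V=np.array([unproj((170+u/4,120+v/3.75),15 ,"scene") for u,v in co]);print(V.round(1),V.mean(0))
d=(V[0]-V[3])+(V[1]-V[2]);print("axis",np.degrees(np.arctan2(d[1],d[0])))
# bolt top at zoom top (278,278) z=15+36 ; stick T
for uv,z in[((278,278),51),((403,262),18),((400,310),18)]:print("top",uv,unproj((270+uv[0]/4,130+uv[1]/3.75),z,"top").round(1))
print("bolt top scene",unproj((170+536/4,120+316/3.75),51,"scene").round(1))
acc={}
for k in range(4):
  for c in("scene","top"):
    r.get_image(c)
    for t,ref in[("handle_end",(470,-242)),("handle_pivot",(471,-189)),("bolt",(490,-14)),("jig",(486,-69)),("coupon",(485,-69)),("tube",(650,-43)),("loop",(640,-157)),("clamp_arm",(473,-170))]:
      for d in r.mark_of(t,c):
        w=c2w(d["at"],c)
        if np.hypot(*(w[:2]-ref))<25: acc.setdefault(t,[]).append(w);break
for t,v in acc.items(): print(t,len(v),np.mean(v,0).round(1),np.std(v,0).round(1))
print(st()[0]["time_s"])
E
```

```text
[531.4  16.9  15. ]
[ 513.7 -223.9   15. ]
[ 423.  -215.2   15. ]
[442.5  21.9  15. ]
c [ 477.67166935 -100.07090045   15.        ]
axis 85.55431133164113 241.5199223967357 91.13570015993896
[[ 450.2   27.3   15. ]
 [ 542.4   21.8   15. ]
 [ 519.4 -217.4   15. ]
 [ 433.2 -208.7   15. ]] [486.3117771  -94.25013871  15.        ]
axis 85.19733657695292
top (278, 278) [480.6 -17.3  51. ]
top (403, 262) [ 501.1 -129.6   18. ]
top (400, 310) [ 455.4 -126.5   18. ]
bolt top scene [495.1 -11.6  51. ]
handle_end 8 [ 467.8 -242.7  117.8] [5.2 1.2 1.3]
handle_pivot 8 [ 471.7 -187.9   48.5] [0.7 2.5 3.5]
bolt 8 [489.3 -16.3  36.2] [0.8 2.6 1.1]
jig 8 [485.9 -69.3  -1. ] [1.7 1.7 1.4]
coupon 8 [484.1 -70.7  12.7] [1.4 1.8 2.5]
tube 7 [652.2 -42.2  15.1] [1.7 3.  1. ]
loop 7 [ 640.6 -156.5   15. ] [2.4 3.  2.4]
clamp_arm 8 [ 476.2 -171.2   48.6] [4.2 1.  2.2]
4.6
```

```bash
python3 - <<'E'
from h import *
print(go([470,-226,340],(0.995,-0.1)))
E
```

```text
(array([ 4.341,  0.539, -5.835]), np.float64(0.8092546749964971))
```

```bash
python3 -m handwheel '[[1,0,-1,0.4,1],[1,0,-1,0.4,1],[1,0,-1,0.4,1],[1,0,-1,0.4,1]]' 30; python3 - <<'E'
from h import *
print(go([490,-226,380],(0.995,-0.1)))
E
```

```text
time_s: 5.0
ee_pos: [327.5, 461.2, 404.6]
ee_rot: [-0.619, 0.62, -0.341, 0.342]
contact_force: [-0.6, 0.1, 0.2]
finger_gap: 0.331
(array([ 5.566,  0.215, -1.911]), np.float64(0.422128791426065))
```

```bash
python3 -m handwheel '[[1,0,-0.3,0.42,1],[1,0,-0.3,0.42,1],[1,0,-0.3,0.42,1],[1,0,-0.3,0.42,1],[1,0,-0.3,0.42,1]]'; python3 - <<'E'
from h import *
print(go([490,-226,380],(0.995,-0.1)))
E
```

```text
time_s: 5.5
ee_pos: [361.4, 342.9, 405.1]
ee_rot: [-0.476, 0.475, -0.523, 0.523]
contact_force: [0.2, -0.0, -0.9]
finger_gap: 0.006
(array([4.618, 0.207, 1.517]), np.float64(0.003098408674902107))
```

```bash
M='' ; python3 -m handwheel '[[1,0,0.6,0,1],[1,0,0.6,0,1],[1,0,0.6,0,1]]'; python3 -m handwheel '[[1,0,0.6,0,1],[1,0,0.6,0,1],[1,0,0.6,0,1]]'; python3 -m handwheel '[[1,0,0.2,0,1],[1,0,0.2,0,1],[1,0,0.2,0,1]]'; python3 -m handwheel '[[1,0,0.1,0,1],[1,0,0.1,0,1],[1,0,0.1,0,1]]';python3 - <<'E'
from h import *
print(go([470,-226,345],(0.995,-0.1)))
E
```

```text
time_s: 5.8
ee_pos: [422.6, 216.6, 405.0]
ee_rot: [-0.478, 0.477, -0.521, 0.522]
contact_force: [0.8, 0.9, -0.1]
finger_gap: 0.001
time_s: 6.1
ee_pos: [483.9, 90.0, 405.1]
ee_rot: [-0.477, 0.477, -0.522, 0.522]
contact_force: [-0.1, 0.0, -0.0]
finger_gap: 0.0
time_s: 6.4
ee_pos: [496.7, -32.8, 405.0]
ee_rot: [-0.476, 0.477, -0.522, 0.523]
contact_force: [0.3, 0.8, 0.8]
finger_gap: 0.0
time_s: 6.7
ee_pos: [497.6, -153.4, 405.0]
ee_rot: [-0.476, 0.477, -0.522, 0.523]
contact_force: [0.6, 0.3, -0.2]
finger_gap: -0.0
(array([ 0.622,  0.501, -0.174]), np.float64(0.005535121375708461))
```

```bash
python3 -m handwheel '[[0.62,0.4,-0.17,0,1],[0.62,0.4,-0.17,0,1],[0.62,0.4,-0.17,0,1],[0.62,0.4,-0.17,0,1]]'; python3 - <<'E'
from h import *
a=grab("scene","s1.png");b=grab("top","t1.png")
z=np.hstack([cv2.resize(a[120:260,170:310],(400,400)),cv2.resize(b[140:280,330:470],(400,400))])
cv2.imwrite("pics/z1.png",z[:,:,::-1]);print(st()[1])
E
```

```text
time_s: 7.1
ee_pos: [470.5, -222.8, 356.1]
ee_rot: [0.477, -0.477, 0.523, -0.522]
contact_force: [0.1, 0.6, 0.5]
finger_gap: 0.002
[ 471.48728134 -221.90529861  357.55236896]
```

View pics/z1.png

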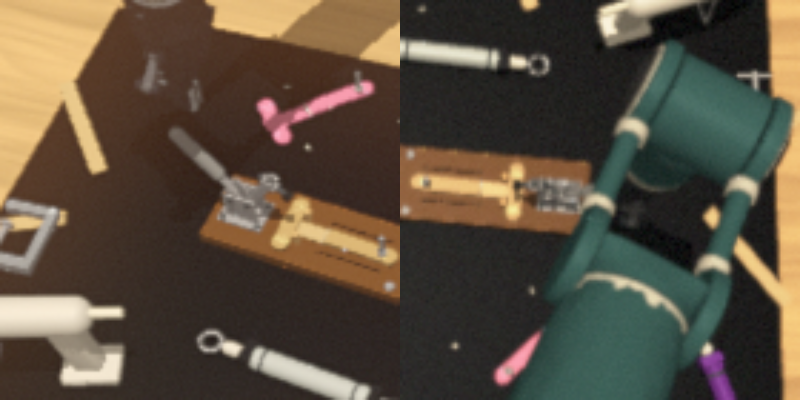

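```bash
python3 - <<'E'
from h import *
p=(np.array(proj([471,-222,184],"scene"))-[170,120])*400/140;print(p, (proj([471,-222,225],"scene")-[170,120])*400/140)
E
```

```text
[189.55396826 103.14892287] [183.16175438  76.57072283]
```

View pics/s1.png

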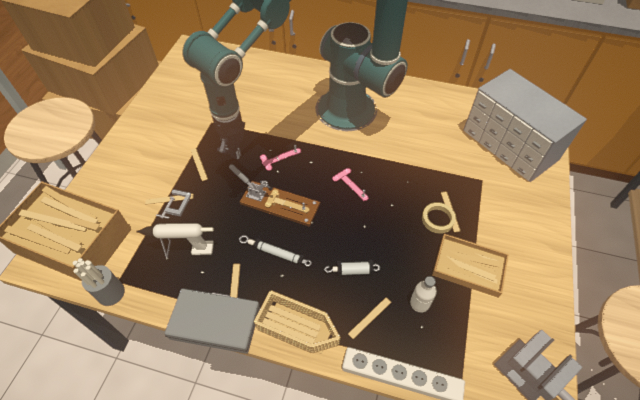

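```bash
python3 -m handwheel '[[0.03,0.3,0,0,1],[0.03,0.4,0,0,1],[0.03,0.4,0,0,1]]'; python3 -m handwheel '[[0.0,0.1,0,0,1],[0,0.15,0,0,1],[0,0.15,0,0,1]]'
```

```text
time_s: 7.5
ee_pos: [470.1, -224.4, 306.9]
ee_rot: [0.477, -0.478, 0.523, -0.52]
contact_force: [0.2, 0.5, 0.5]
finger_gap: 0.0
time_s: 7.8
ee_pos: [470.9, -225.6, 290.6]
ee_rot: [-0.478, 0.477, -0.522, 0.522]
contact_force: [0.3, 1.0, 0.4]
finger_gap: -0.002
```

```bash
python3 -m handwheel '[[0.03,0.05,0,0,1],[0.06,0.1,0,0,1],[0.06,0.1,0,0,1]]'; python3 -m handwheel '[[0.03,0.05,0,0,1],[0.06,0.1,0,0,1],[0.06,0.1,0,0,1]]'; python3 - <<'E'
from h import *
a=grab("scene","s2.png")
cv2.imwrite("pics/z2.png",cv2.resize(a[120:260,170:310],(560,560),interpolation=2)[:,:,::-1])
E
```

```text
time_s: 8.1
ee_pos: [470.0, -233.6, 278.4]
ee_rot: [-0.477, 0.477, -0.522, 0.522]
contact_force: [0.3, 1.3, 0.9]
finger_gap: -0.0
time_s: 8.4
ee_pos: [469.1, -240.6, 265.8]
ee_rot: [0.477, -0.477, 0.522, -0.522]
contact_force: [0.6, 0.5, 1.4]
finger_gap: 0.003
```

View pics/z2.png

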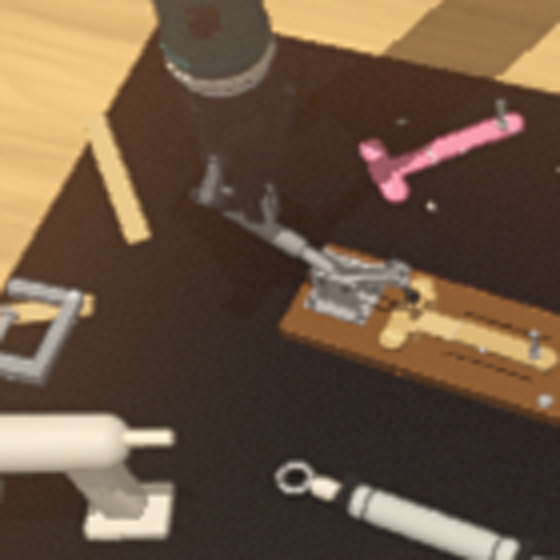

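The handle is following the fingers down, and the arm with its foot is lowering. I'll continue.

```bash
python3 -m handwheel '[[0.03,0.06,0,0,1],[0.06,0.12,0,0,1],[0.06,0.12,0,0,1]]'; python3 -m handwheel '[[0.02,0.04,0,0,1],[0.04,0.06,0,0,1],[0.04,0.06,0,0,1]]'; python3 - <<'E'
from h import *
a=grab("scene","s3.png")
cv2.imwrite("pics/z3.png",cv2.resize(a[120:260,170:310],(560,560),interpolation=2)[:,:,::-1])
s,p,M=st();print(p,s["contact_force"])
E
```

```text
time_s: 8.75
ee_pos: [468.3, -247.6, 251.0]
ee_rot: [0.477, -0.477, 0.522, -0.521]
contact_force: [0.2, 0.1, 0.8]
finger_gap: 0.0
time_s: 9.05
ee_pos: [468.1, -252.1, 244.3]
ee_rot: [0.477, -0.477, 0.522, -0.521]
contact_force: [0.0, 1.0, -0.1]
finger_gap: 0.003
[ 468.11874529 -252.16142655  244.53189753] [ 0.70320073  0.08858472 -0.87906415]
```

View pics/z3.png

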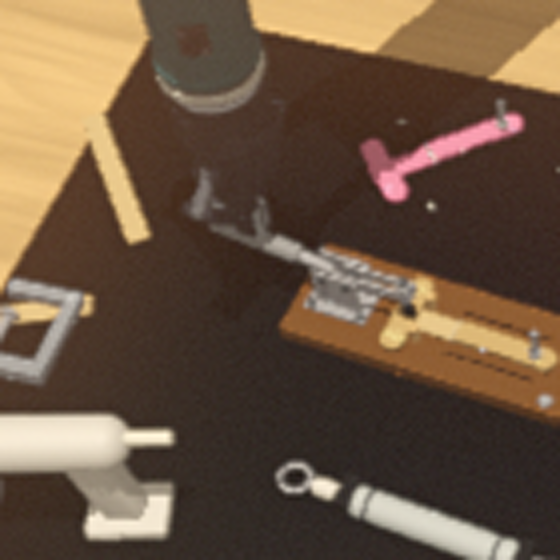

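```bash
python3 -m handwheel '[[0,0.03,0,0,1],[0,0.03,0,0,1]]'; python3 -m handwheel '[[0,0.03,0,0,1],[0,0.03,0,0,1]]'
```

```text
time_s: 9.3
ee_pos: [468.4, -252.5, 241.7]
ee_rot: [-0.477, 0.478, -0.521, 0.522]
contact_force: [-0.2, -0.7, 0.9]
finger_gap: -0.003
time_s: 9.5
ee_pos: [468.7, -252.8, 240.5]
ee_rot: [-0.477, 0.478, -0.521, 0.522]
contact_force: [-6.5, 1.5, 17.5]
finger_gap: -0.001
```

```bash
python3 -m handwheel '[[0,0.015,0,0,1],[0,0.015,0,0,1],[0,0.015,0,0,1]]'; python3 - <<'E'
from h import *
a=grab("scene","s4.png")
cv2.imwrite("pics/z4.png",cv2.resize(a[120:260,170:310],(560,560),interpolation=2)[:,:,::-1])
s,p,M=st();print(p,s["contact_force"])
for c in["scene"]:
  for t in["handle_end","clamp_arm"]:
    for d in r.mark_of(t,c)[:2]: print(t,d["confidence"],c2w(d["at"],c).round(1))
E
```

```text
time_s: 9.8
ee_pos: [468.8, -252.9, 240.1]
ee_rot: [-0.477, 0.478, -0.521, 0.522]
contact_force: [-9.2, 2.4, 26.4]
finger_gap: -0.001
[ 468.751911   -252.83311092  240.13497523] [-10.04557619   4.13731309  26.3831052 ]
handle_end 0.47 [ 469.3 -275.7   59. ]
clamp_arm 0.57 [ 478.6 -172.2   45.6]
```

View pics/z4.png

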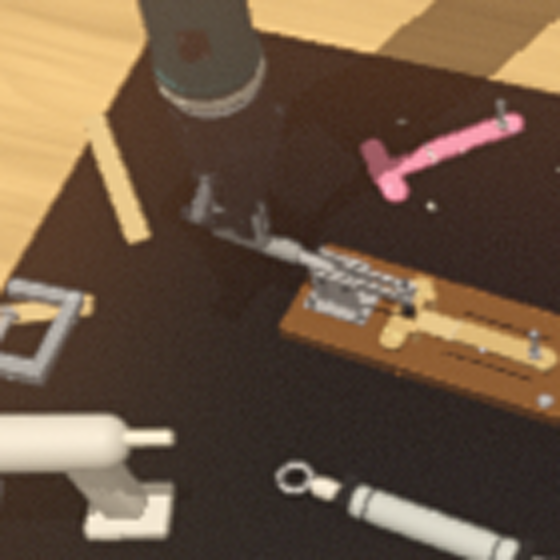

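The handle is on its hard stop: the reaction rose to 26 N while the height stayed the same, and the end point is at z≈60. I'll retreat and go to the balance.

```bash
python3 -m handwheel '[[0,-0.25,0,0,1],[0,-0.6,0,0,1],[-0.2,-0.7,0.2,0,-0.5],[-0.5,-0.7,0.5,0,-1],[-0.9,-0.7,0.9,0,-1],[-1,-0.7,1,0,-1],[-1,-0.7,1,0,-1]]'; python3 - <<'E'
from h import *
print(go([652,-42.5,230],(0.995,-0.1)))
grab("top","t5.png")
for k in range(2):
  grab("scene","s5.png")
  for t in["handle_end","tube","loop"]:
    for d in r.mark_of(t,"scene")[:2]: print(t,d["confidence"],c2w(d["at"],"scene").round(1))
E
```

```text
time_s: 10.65
ee_pos: [601.3, -140.3, 320.0]
ee_rot: [-0.479, 0.477, -0.52, 0.521]
contact_force: [-0.4, -0.1, -0.2]
finger_gap: 0.844
(array([-0.847,  0.752,  0.35 ]), np.float64(0.009758780921515985))
tube 0.89 [652.9 -40.8  15. ]
loop 0.45 [ 641.  -159.2   13.9]
handle_end 0.36 [ 714.7 -334.7   -1.4]
tube 0.85 [650.8 -42.7  12.8]
tube 0.5 [658.1 -45.1  -1.8]
loop 0.52 [697.9 385.4  -2.6]
loop 0.51 [ 641.4 -162.5   14.8]
```

```bash
python3 -m handwheel '[[-0.84,0.2,0.35,0.01,-1],[-0.84,0.5,0.35,0.01,-1],[-0.84,0.75,0.35,0.01,-1],[-0.84,0.75,0.35,0.01,-1],[-0.84,0.75,0.35,0.01,-1]]'; python3 - <<'E'
from h import *
print(go([652,-42.5,175],(0.995,-0.1)))
a=grab("scene","s6.png")
cv2.imwrite("pics/z6.png",cv2.resize(a[160:300,200:370],(680,560),interpolation=2)[:,:,::-1])
E
```

```text
time_s: 11.6
ee_pos: [648.3, -46.5, 228.4]
ee_rot: [0.472, -0.474, 0.526, -0.524]
contact_force: [-0.1, -0.0, -0.3]
finger_gap: 1.001
(array([-0.037,  0.445,  0.029]), np.float64(-0.0022679794157401275))
```

View pics/z6.png

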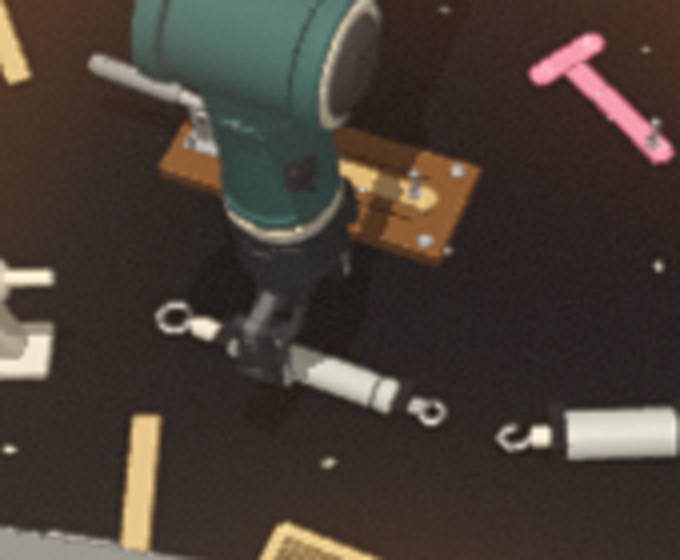

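```bash
python3 -m handwheel '[[-0.03,0.2,0.03,0,-1],[-0.03,0.45,0.03,0,-1],[-0.03,0.45,0.03,0,-1],[-0.03,0.45,0.03,0,-1]]' 60;  python3 -m handwheel '[[0,0,0,0,1],[0,0,0,0,1],[0,0,0,0,1],[0,0,0,0,1],[0,0,0,0,1]]' 60
```

```text
time_s: 12.05
ee_pos: [653.5, -44.5, 177.9]
ee_rot: [-0.473, 0.473, -0.525, 0.526]
contact_force: [-0.2, 0.3, 0.8]
finger_gap: 1.003
time_s: 12.55
ee_pos: [653.6, -43.4, 177.1]
ee_rot: [-0.474, 0.473, -0.525, 0.526]
contact_force: [-1.3, -0.7, 4.5]
finger_gap: 0.256
```

```bash
python3 -m handwheel '[[0,-0.2,0,0,1],[0,-0.5,0,0,1],[0,-0.6,0,0,1],[0,-0.6,0,0,1]]' 60; python3 - <<'E'
from h import *
a=grab("scene","s7.png")
cv2.imwrite("pics/z7.png",cv2.resize(a[160:300,200:370],(680,560),interpolation=2)[:,:,::-1])
print(st()[1])
for t in["tube","loop"]:
    for d in r.mark_of(t,"scene")[:2]: print(t,d["confidence"],c2w(d["at"],"scene").round(1))
E
```

```text
time_s: 12.95
ee_pos: [654.5, -43.4, 250.7]
ee_rot: [-0.475, 0.472, -0.524, 0.527]
contact_force: [0.4, 0.6, -1.9]
finger_gap: 0.259
[653.48650111 -43.35064618 248.59448014]
tube 0.8 [ 206.9 -390.8   12.9]
tube 0.68 [654.2 -43.9  84.7]
loop 0.62 [ 645.  -162.    85.5]
loop 0.42 [ 314.9 -350.     9.4]
```

View pics/z7.png

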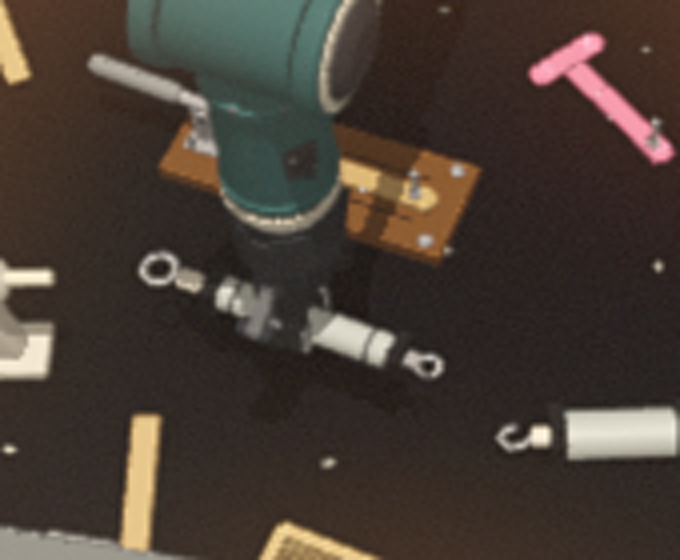

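```bash
python3 - <<'E'
from h import *
s,p,M=st();print(M.round(3)); print(M.T@np.array([-152,145,0])/120)
E
python3 -m handwheel '[[-0.3,0,-0.4,0,1],[-0.6,0,-0.8,0,1],[-0.8,0,-1,0,1],[-1,0,-1,0,1],[-1,0,-1,0,1],[-1,0,-1,0,1]]' 60; python3 - <<'E'
from h import *
s,p,M=st();print(p); 
print(M.T@np.array([502-p[0],101-p[1],0])/120)
E
```

```text
[[-0.104 -0.003  0.995]
 [-0.995  0.    -0.104]
 [-0.    -1.    -0.003]]
[-1.06977535  0.00401264 -1.38566897]
time_s: 13.7
ee_pos: [545.6, 88.9, 246.6]
ee_rot: [0.473, -0.474, 0.525, -0.525]
contact_force: [0.7, 0.3, -1.7]
finger_gap: 0.256
[545.64870539  88.9104053  246.59599127]
[-0.06296225  0.00076382 -0.37214415]
```

```bash
python3 -m handwheel '[[-0.06,0.1,-0.2,0,1],[-0.06,0.1,-0.37,0,1],[-0.06,0.1,-0.37,0,1],[-0.06,0.1,-0.37,0,1]]' 60; python3 - <<'E'
from h import *
print(st()[1])
for k in range(2):
 for c in("scene","top"):
  a=grab(c,f"{c}8.png")
  for t in["tube","loop","bolt"]:
    for d in r.mark_of(t,c)[:3]:
      w=c2w(d["at"],c)
      if abs(w[0]-495)<40 and abs(w[1]-50)<100: print(c,t,round(d["confidence"],2),w.round(1))
a=cv2.imread("pics/scene8.png");b=cv2.imread("pics/top8.png")
cv2.imwrite("pics/z8.png",np.hstack([cv2.resize(a[140:240,255:355],(400,400),interpolation=2),cv2.resize(b[150:250,285:385],(400,400),interpolation=2)]))
E
```

```text
time_s: 14.1
ee_pos: [503.2, 99.4, 235.6]
ee_rot: [-0.473, 0.473, -0.526, 0.526]
contact_force: [1.0, 0.1, -0.3]
finger_gap: 0.258
[503.24609589  99.43581825 235.60815076]
scene tube 0.91 [501.2 102.9  70.8]
top tube 0.53 [500.8  97.5  74.8]
top loop 0.4 [488.3  -9.7  73.8]
top bolt 0.77 [489.1 -19.   38. ]
scene tube 0.71 [501.8 101.8  73.8]
scene loop 0.55 [494.8 -14.9  73.3]
scene bolt 0.57 [488.5 -18.2  35.9]
top tube 0.42 [498.9  97.3  73.3]
top bolt 0.61 [485.3 -21.5  34.3]
```

View pics/z8.png

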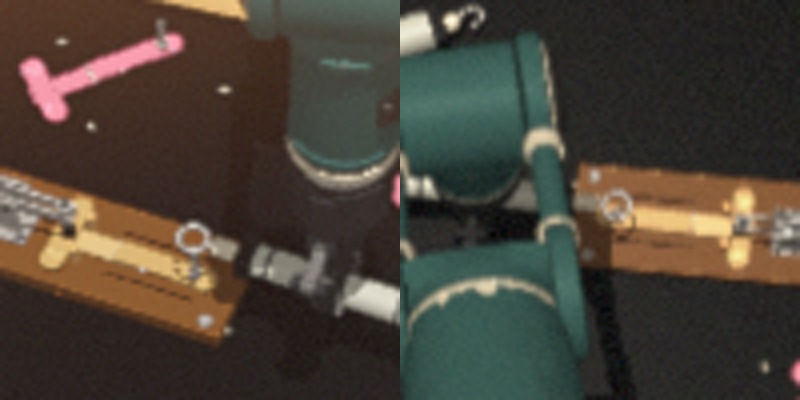

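```bash
python3 - <<'E'
from h import *
L=[unproj((255+193/4,140+238/4),72.6,"scene"),unproj((285+217/4,150+206/4),72.6,"top")]
print("loop",np.round(L,1))
print("bolt",unproj((339.5,204.1),51,"top").round(1),unproj((170+536/4,120+316/3.75),51,"scene").round(1))
for n,cam,x0,y0 in(("scene0.png","scene",290,190),("top0.png","top",325,190)):
    a=cv2.imread("pics/"+n);b=cv2.imread("pics/"+n.replace("0","8"))
    A=cv2.resize(a[y0:y0+28,x0:x0+28],(400,400),interpolation=cv2.INTER_CUBIC);B=cv2.resize(b[y0:y0+28,x0:x0+28],(400,400),interpolation=cv2.INTER_CUBIC)
    cv2.imwrite(f"pics/b_{cam}.png",np.hstack([A,B]))
E
```

```text
loop [[492.8 -14.   72.6]
 [486.7 -15.5  72.6]]
bolt [480.7 -17.3  51. ] [495.1 -11.6  51. ]
```

View pics/b_scene.png

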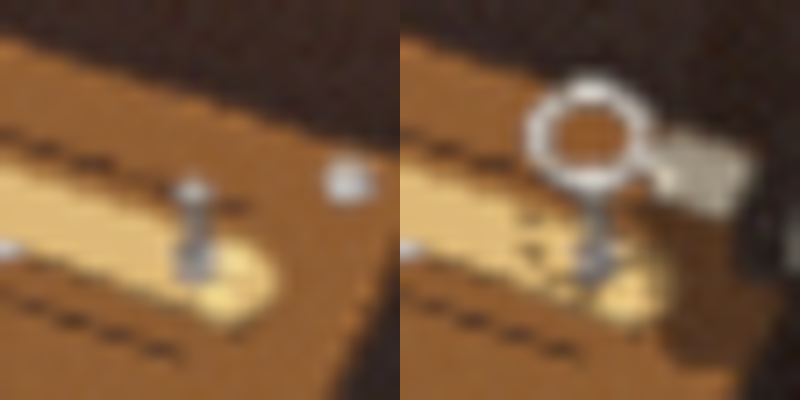

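View pics/b_top.png

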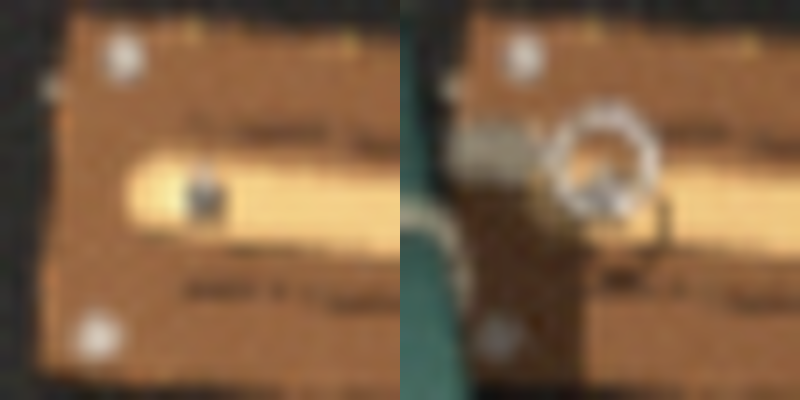

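```bash
python3 - <<'E'
from h import *
k=28/400
f=lambda u,v,z,c,x0,y0:unproj((x0+u*k-.5+.5*k,y0+v*k-.5+.5*k),z,c).round(1)
print("scene bolt",f(193,184,51,"scene",290,190),"loop",f(188,135,72.6,"scene",290,190))
print("top bolt",f(205,185,51,"top",325,190),"loop",f(206,163,72.6,"top",325,190))
E
```

```text
scene bolt [489.3 -16.5  51. ] loop [491.4 -16.1  72.6]
top bolt [486.4 -15.1  51. ] loop [488.6 -14.5  72.6]
```

```bash
python3 -m handwheel '[[0,0,-0.037,-0.013,1],[0,0,-0.037,-0.013,1],[0,0.1,-0.037,-0.013,1],[0,0.2,-0.037,-0.013,1],[0,0.29,-0.037,-0.013,1],[0,0.29,-0.037,-0.013,1]]' 60; python3 - <<'E'
from h import *
s,p,M=st();print(p,s["contact_force"],M[:,0])
a=grab("scene","s9.png");b=grab("top","t9.png")
cv2.imwrite("pics/z9.png",np.hstack([cv2.resize(a[185:221,285:321],(400,400),interpolation=2),cv2.resize(b[186:222,320:356],(400,400),interpolation=2)])[:,:,::-1])
E
```

```text
time_s: 15.5
ee_pos: [497.1, 100.5, 198.5]
ee_rot: [0.477, -0.48, 0.522, -0.52]
contact_force: [0.1, 0.3, -2.6]
finger_gap: 0.255
[497.05055392 100.49196412 198.52281689] [ 0.07220707  0.3191905  -2.6409382 ] [-0.08398815 -0.996466    0.00122199]
```

View pics/z9.png

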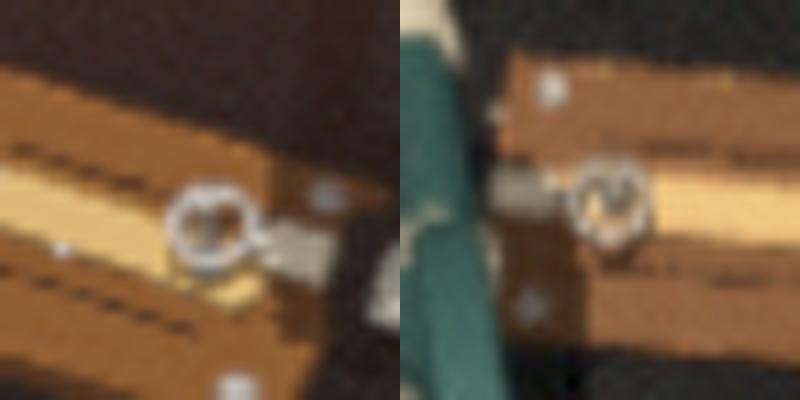

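The loop encircles the bolt in both views. I'll pull along tool -x, which is parallel to jig x.

```bash
python3 -m handwheel '[[-0.05,0,0,0,1],[-0.1,0,0,0,1],[-0.15,0,0,0,1],[-0.2,0,0,0,1],[-0.26,0,0,0,1],[-0.32,0,0,0,1],[-0.38,0,0,0,1],[-0.44,0,0,0,1],[-0.48,0,0,0,1],[-0.48,0,0,0,1]]' 80; python3 - <<'E'
from h import *
s,p,M=st();print(p,s["contact_force"],M[:,0])
a=grab("scene","s10.png");b=grab("top","t10.png")
cv2.imwrite("pics/z10.png",cv2.resize(a[180:240,280:360],(800,600),interpolation=2)[:,:,::-1])
for c in("scene","top"):
  for t in["tube","loop","bolt","coupon"]:
    for d in r.mark_of(t,c)[:3]:
      w=c2w(d["at"],c)
      if abs(w[0]-495)<40 and abs(w[1]-50)<150: print(c,t,round(d["confidence"],2),w.round(1))
E
```

```text
time_s: 16.6
ee_pos: [503.1, 158.4, 201.0]
ee_rot: [-0.478, 0.48, -0.52, 0.52]
contact_force: [0.3, -7.2, -0.9]
finger_gap: 0.247
[503.11501859 158.39064667 201.01806066] [ 0.25280236 -7.24903673 -0.86731904] [-0.08254823 -0.99658568  0.00166307]
scene tube 0.73 [502.7 161.2  36.7]
scene loop 0.42 [490.9  -9.   37.6]
scene bolt 0.69 [488.6 -12.4  36.2]
scene coupon 0.81 [483.8 -72.3  11. ]
top loop 0.65 [4.848e+02 3.000e-01 3.790e+01]
top bolt 0.76 [487.8 -15.9  39.1]
top coupon 0.79 [483.5 -68.6  14.2]
```

View pics/z10.png

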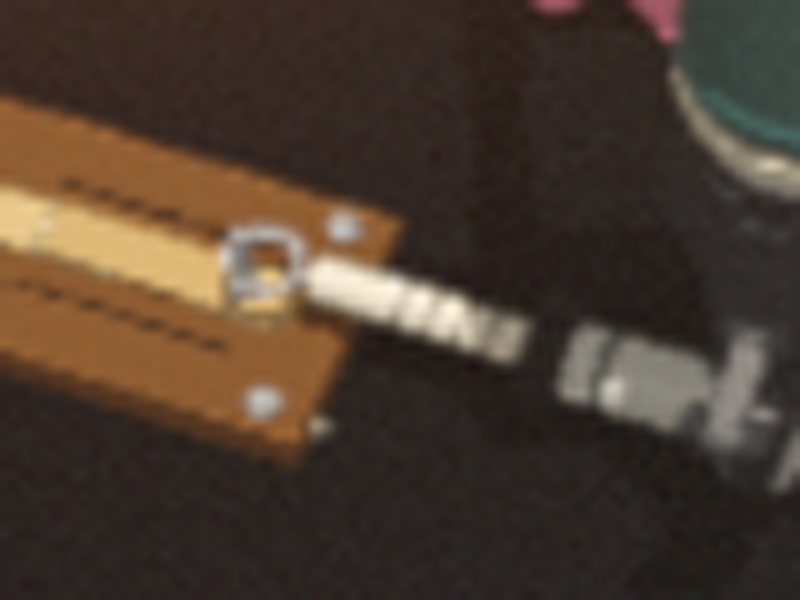

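```bash
python3 -m handwheel '[[-0.04,0,0,0,1],[-0.07,0,0,0,1],[-0.07,0,0,0,1],[-0.07,0,0,0,1]]' 80; python3 - <<'E'
from h import *
F=[];P=[]
for i in range(12):
    a=grab("scene",f"m{i}.png");s,p,M=st();F.append(s["contact_force"]);P.append(p)
F=np.array(F);print(F.mean(0),F.std(0),np.mean(P,0),s["time_s"])
A=np.mean([cv2.imread(f"pics/m{i}.png").astype(float) for i in range(12)],0).astype(np.uint8)
cv2.imwrite("pics/avg11.png",A)
cv2.imwrite("pics/z11.png",cv2.resize(A[190:220,300:340],(800,600),interpolation=2))
E
```

```text
time_s: 17.5
ee_pos: [503.7, 166.1, 200.9]
ee_rot: [-0.478, 0.48, -0.52, 0.521]
contact_force: [-0.3, -8.3, -1.5]
finger_gap: 0.252
[-0.51603747 -8.15404235 -1.25022197] [0.50138469 0.5031277  0.50617771] [503.66749452 166.00024376 200.85892306] 18.1
```

View pics/z11.png

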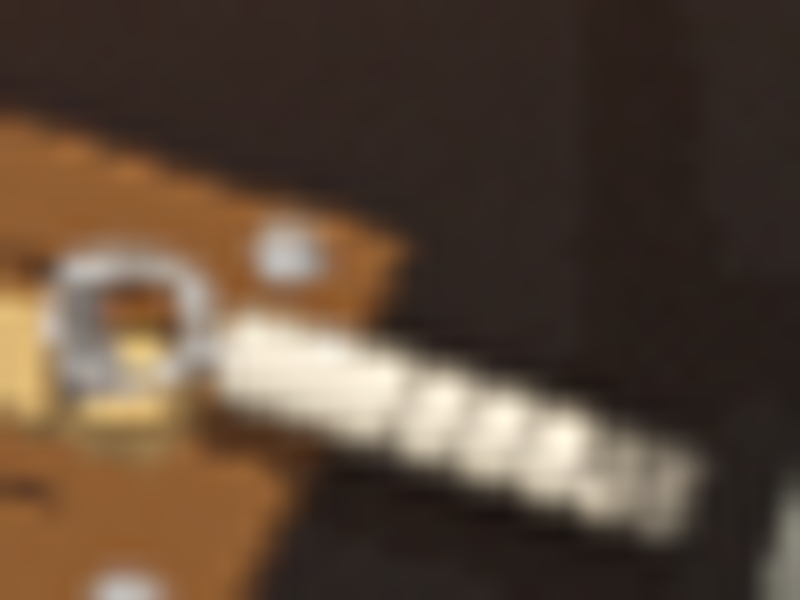

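```bash
python3 -m handwheel '[[-0.026,0,0,0,1],[-0.026,0,0,0,1],[-0.026,0,0,0,1],[-0.026,0,0,0,1]]' 80; python3 - <<'E'
from h import *
F=[];P=[]
for i in range(30):
    a=grab("scene",f"n{i}.png");s,p,M=st();F.append(s["contact_force"]);P.append(p)
F=np.array(F);print(F.mean(0),F.std(0),np.mean(P,0),s["time_s"])
A=np.mean([cv2.imread(f"pics/n{i}.png").astype(float) for i in range(30)],0)
A=np.clip((A/255)**0.55*255,0,255).astype(np.uint8)
cv2.imwrite("pics/z12.png",cv2.resize(A[190:220,300:340],(800,600),interpolation=2))
E
```

```text
time_s: 18.5
ee_pos: [503.9, 169.1, 200.8]
ee_rot: [-0.478, 0.48, -0.52, 0.521]
contact_force: [-0.2, -8.3, -1.3]
finger_gap: 0.248
[-0.32170309 -8.59334735 -1.45565485] [0.50242228 0.39297296 0.46104946] [503.87998966 169.00260763 200.8093199 ] 20.0
```

View pics/z12.png

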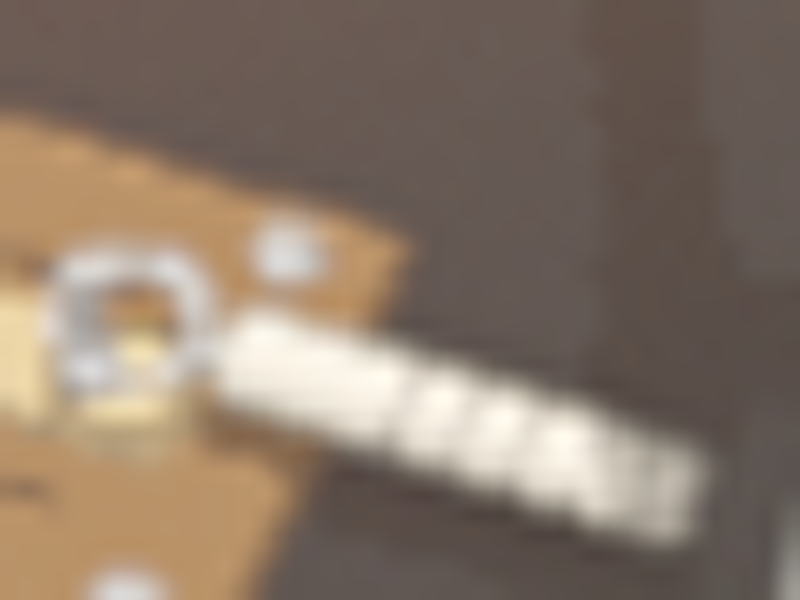

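```bash
python3 - <<'E'
from h import *
A=np.mean([cv2.imread(f"pics/n{i}.png").astype(np.float32) for i in range(30)],0).mean(2)
u=np.array([0.084,0.9965,0]);C=np.array([488,-15.8,37.5])+6.5*u
# axis line through tube; sample along for several lateral offsets
ds=np.arange(10,135,1.0)
for off in(0,4,8):
  pts=np.array([proj(C+u*d+np.array([0,0,off]),"scene") for d in ds],np.float32)
  v=cv2.remap(A,pts[:,0].reshape(1,-1),pts[:,1].reshape(1,-1),cv2.INTER_CUBIC)[0]
  print(off,pts[0],pts[-1]);print(" ".join(f"{int(d)}:{x:.0f}" for d,x in zip(ds,v)))
b=grab("top","t13.png");cv2.imwrite("pics/z13.png",cv2.resize(b[180:225,290:350],(800,600),interpolation=2)[:,:,::-1])
E
```

```text
0 [308.4699  206.14311] [346.35318 218.05861]
10:111 11:132 12:149 13:158 14:163 15:170 16:180 17:188 18:198 19:212 20:221 21:226 22:231 23:232 24:232 25:232 26:232 27:232 28:231 29:231 30:231 31:231 32:231 33:232 34:231 35:232 36:232 37:232 38:233 39:232 40:232 41:232 42:232 43:231 44:227 45:220 46:210 47:202 48:200 49:207 50:215 51:224 52:230 53:231 54:227 55:220 56:209 57:201 58:200 59:207 60:217 61:225 62:231 63:232 64:228 65:220 66:209 67:201 68:201 69:208 70:217 71:226 72:233 73:236 74:235 75:229 76:222 77:212 78:200 79:188 80:176 81:164 82:155 83:152 84:147 85:137 86:129 87:125 88:126 89:134 90:141 91:138 92:128 93:112 94:94 95:74 96:58 97:46 98:36 99:34 100:35 101:35 102:35 103:36 104:36 105:34 106:33 107:34 108:35 109:36 110:45 111:65 112:88 113:111 114:129 115:135 116:135 117:134 118:134 119:131 120:122 121:108 122:93 123:83 124:84 125:94 126:108 127:119 128:126 129:129 130:132 131:133 132:132 133:132 134:131
4 [308.43713 205.4212 ] [346.41022 217.35191]
10:115 11:133 12:146 13:150 14:147 15:146 16:151 17:157 18:168 19:188 20:206 21:222 22:234 23:238 24:237 25:235 26:233 27
[... 996 characters left out ...]
:227 37:226 38:221 39:216 40:213 41:214 42:215 43:221 44:228 45:228 46:219 47:207 48:192 49:184 50:185 51:192 52:201 53:213 54:221 55:222 56:215 57:206 58:191 59:183 60:185 61:193 62:201 63:213 64:220 65:218 66:211 67:201 68:187 69:181 70:185 71:191 72:200 73:210 74:216 75:214 76:209 77:198 78:180 79:163 80:148 81:133 82:127 83:128 84:127 85:121 86:114 87:108 88:103 89:106 90:110 91:110 92:109 93:106 94:95 95:82 96:70 97:57 98:45 99:40 100:37 101:35 102:35 103:36 104:36 105:36 106:35 107:35 108:33 109:33 110:39 111:50 112:65 113:83 114:101 115:113 116:121 117:128 118:131 119:131 120:127 121:121 122:111 123:99 124:87 125:79 126:80 127:90 128:104 129:117 130:126 131:128 132:128 133:128 134:128
```

View pics/z13.png

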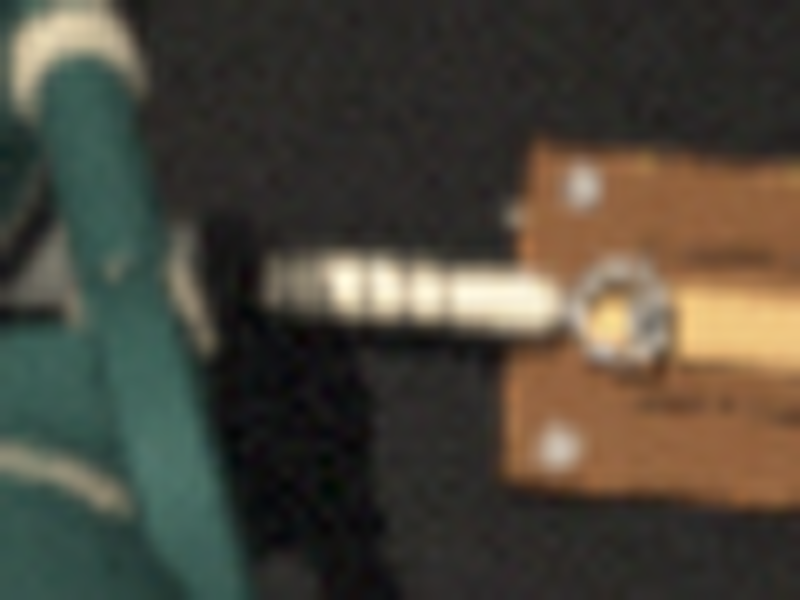

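The rings sit 10 mm apart along the rod. The rear edge of the broad ring comes out within about 1 mm of the tube mouth, and the force of 8.6 N implies about 60.5 mm. I'll add about 1 mm so it is definitely out, then do the final checks.

```bash
python3 -m handwheel '[[-0.009,0,0,0,1],[-0.009,0,0,0,1],[-0.009,0,0,0,1],[-0.009,0,0,0,1]]' 80; python3 - <<'E'
from h import *
F=[];P=[]
for i in range(30):
    a=grab("scene",f"o{i}.png");s,p,M=st();F.append(s["contact_force"]);P.append(p)
F=np.array(F);print(F.mean(0),np.mean(P,0),s["time_s"],s["finger_gap"],M[:,0])
for t in["handle_end","clamp_arm","tube","loop","bolt","coupon"]:
    for d in r.mark_of(t,"scene")[:2]: print(t,round(d["confidence"],2),c2w(d["at"],"scene").round(1))
A=np.mean([cv2.imread(f"pics/o{i}.png").astype(np.float32) for i in range(30)],0)
cv2.imwrite("pics/z14.png",cv2.resize(A[130:280,200:400].astype(np.uint8),(800,600),interpolation=2))
A=A.mean(2);u=np.array([0.084,0.9965,0]);C=np.array([488,-15.8,37.5])+6.5*u
ds=np.arange(40,120,1.0);pts=np.array([proj(C+u*d,"scene") for d in ds],np.float32)
v=cv2.remap(A,pts[:,0].reshape(1,-1),pts[:,1].reshape(1,-1),cv2.INTER_CUBIC)[0]
print(" ".join(f"{int(d)}:{x:.0f}" for d,x in zip(ds,v)))
E
```

```text
time_s: 20.45
ee_pos: [504.0, 170.1, 200.8]
ee_rot: [-0.478, 0.48, -0.52, 0.521]
contact_force: [-1.0, -8.6, -1.4]
finger_gap: 0.249
[-0.47126464 -8.57468183 -1.49226295] [503.96221115 170.0499965  200.80174654] 21.95 0.2492462764309384 [-0.0828716  -0.99655642  0.00275526]
handle_end 0.7 [ 469.5 -276.3   60.9]
clamp_arm 0.71 [ 471.2 -275.5   60. ]
clamp_arm 0.42 [ 477.8 -173.8   47.4]
tube 0.76 [ 207.8 -388.8   11.2]
tube 0.57 [503.1 167.6  35.3]
loop 0.44 [ 311.9 -346.1   13. ]
loop 0.42 [490.2  -7.7  38.1]
bolt 0.77 [ 257.9 -123.3   19.2]
bolt 0.76 [490.7 -12.4  37.4]
coupon 0.76 [ 297.6 -158.4   -2.5]
coupon 0.58 [483.6 -69.9  12.6]
40:233 41:233 42:232 43:231 44:227 45:219 46:210 47:202 48:200 49:207 50:215 51:224 52:230 53:231 54:227 55:220 56:209 57:202 58:201 59:207 60:217 61:225 62:231 63:232 64:228 65:220 66:209 67:201 68:201 69:207 70:217 71:226 72:233 73:236 74:235 75:229 76:222 77:212 78:200 79:187 80:176 81:163 82:155 83:152 84:147 85:137 86:129 87:125 88:125 89:133 90:140 91:138 92:126 93:111 94:94 95:79 96:70 97:63 98:55 99:50 100:46 101:41 102:39 103:37 104:36 105:35 106:34 107:34 108:34 109:33 110:39 111:53 112:72 113:93 114:114 115:126 116:130 117:133 118:137 119:137
```

View pics/z14.png

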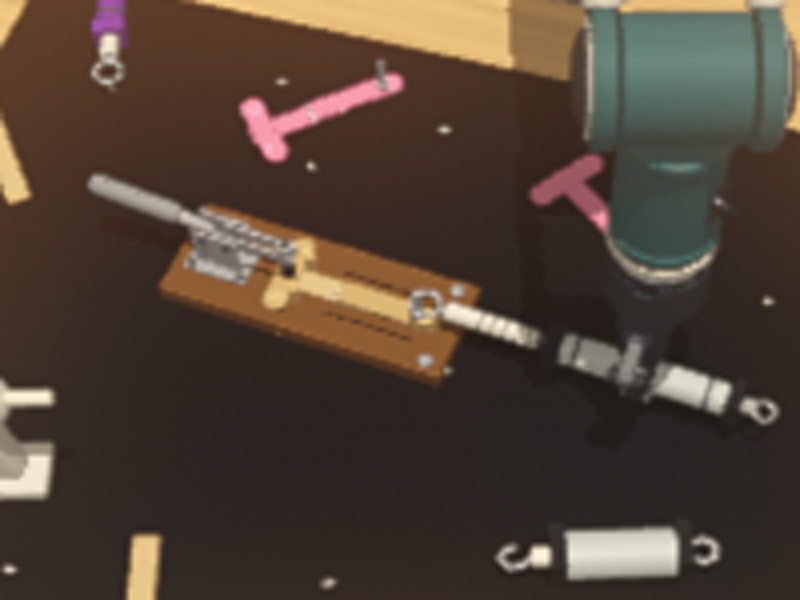

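```bash
python3 - <<'E'
from rig import r
print(r.hand_in(), r.get_state()["time_s"])
E
```

```text
the job is handed in; nothing more can be done
the job is handed in; nothing more can be done
```

I shut the clamp, hooked the long spring balance's loop over the bolt, pulled until the broad black ring came out, and handed the job in at about 22 s while still holding the pull.

- **Clamp:** I pushed the handle down onto its hard stop, where the reaction rose to 26 N with almost no further movement. In the last picture its end is at z≈61 mm, which is where it should be when fully down.
- **Hook-up:** I gripped the tube at its middle, and both cameras showed the loop around the bolt.
- **Pull direction:** I pulled within about 0.5° of the jig's axis as estimated from the pictures. The estimates of that axis ranged from about 84° to 86°.
- **Height:** The balance was level, with its axis about 37 mm up, clear of the board and the bench.
- **Pull at the end:** It averaged 8.6 N, which means about 60.6 mm of rod. The ring positions in the picture gave about 60 mm before a final pull of about 1 mm. After that pull, a faint lighter band appeared where the rear of the broad ring meets the tube, so the ring should be just out.
- **Disagreement:** The average force did not rise over that last 1 mm (8.59 N, then 8.57 N). The force noise is about 0.1 N, roughly 1 mm of rod, so I take the rod to be 60–62 mm out.
- **Other things:** Those visible in the last picture look undisturbed. I did not check each one separately.

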